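# Clamp a board carrier with the fold-out crank

## Task

First nudge the aluminium board carrier on the blue clamping fixture until its hole drops fully down over the brass locating pin. Then swing the orange folding handle of the handwheel up until it stands upright before turning the wheel, crank it clockwise until the yellow sprung pad of the jaw is pressed firmly against the carrier, and fold the handle back down flat on the wheel. The carrier must stay seated and clamped, and the other things on the bench are to be left where they are.

Things in the scene. Friction and masses are not known exactly. Their poses are not given: they have to be found in the camera images.
- fixture: Fixed clamping fixture: dark base 170 mm (x) by 450 (y), blue bed (x -80 to 80, y -70 to 200 mm), bed top 36 mm above the origin. Origin on the bench under its middle; at yaw 0 its x points away from the robot, y left. Aluminium fence along x, inner face at y = +170 mm, 18 mm above the bed. Grey gearbox 90 x 90 mm with the handwheel on it at x 0, y -170 mm.
- carrier: Aluminium carrier, green circuit board, 140 (x) x 100 (y) x 10 mm, about 0.3 kg, slides easily; parts up to 8 mm above its top. Origin: centre of its underside, axes along its sides. Starts tilted: far half riding on the pin, near (-x) edge on the bed, 15 to 32 mm too near the robot, 4 to 14 mm short of the fence, turned up to 0.1 rad. Seated: flat on the bed, +y side along the fence.
- hole (a point): Centre of the carrier's through hole (14 mm across, straight down, on the carrier's middle line 30 mm beyond its centre) at the underside.
- pin (a point): Foot of the fixed brass locating pin, at bed height. Pin 11 mm across, 6.5 mm tall, tapered tip. With the carrier flush against the fence the hole is in line with it in y, and needs only to be pushed along the fixture's +x until it drops and the pin stops it; the push takes about 5 N, up to 15 N when fingers drag on the edge.
- handle (a joint): Folding of the orange handle about its pivot: 0 = folded flat over the wheel, 1.57 = standing upright (swung out); stop at 1.62. A stiff friction hinge (about 0.22 N m, so about 3.5 N at the tip); stays where left.
- handle_pivot (a point): The handle's pivot, on the wheel's rim side, 40 mm from the wheel's axis and 22 mm above the wheel's top. The pivot axis is level and tangential; folded, the handle points from the pivot across the wheel's centre to the other side. Two steel lugs flank it, 17 mm to each side of the handle's axis and rising 3 mm above it.
- handle_tip (a point): Centre of the free end of the handle, 70 mm from the pivot. The orange grip is a cylinder 22 mm across and 56 mm long up to this end, and spins freely on its spindle; there is 11 mm of air between the folded grip and the wheel. Upright, the tip is straight above the pivot, 164 mm above the bench.
- wheel_axis (a point): Point on the handwheel's vertical axis, 72 mm above the bench, level with its hub; the wheel is a disc 112 mm across whose rim is also at this height.
- wheel (a joint): Handwheel angle, rad, growing clockwise from above; clockwise drives the jaw along the fixture's +y to the carrier, 10 mm per rad. Starts at 0 to 2.5; about 1 to 1.5 turns are needed. Friction 0.18 N m (4.5 N at the handle), which also holds it where left; pressing the pad adds up to about 4.5 N at the handle, then it comes up hard.
- pad (a joint): How far the yellow sprung pad is pressed back into the jaw, m: 0 = free, 0.007 = fully back; 2.5 N per mm. The wheel's friction holds it pressed after release.
- pad_face (a point): Middle of the pad's front face (60 mm wide in x, 14 mm tall); it moves in +y of the fixture; the red jaw behind it is 70 mm wide, 30 mm thick and stands 32 mm above the bed.
- bottle: Bystander: clear bottle with red cap, 64 mm across, 200 tall; origin under its centre.
- jar: Bystander: amber jar, 56 mm across, 60 tall; origin under its centre.
- mug: Bystander: blue mug, 76 mm across, 90 tall; origin under its centre.
- screwdriver: Bystander: screwdriver 180 mm long lying between robot and fixture; origin under its middle.
- brush: Bystander: brush 170 mm long lying to the left; origin under its middle.
- heatsink: Bystander: finned aluminium heat sink 60 x 50 x 30 mm; origin under its centre.
- tray: Bystander: blue tray 120 x 160 x 30 mm; origin under its centre.
Mind the look-alikes: they are no part of the job. There is more than one size of the carrier; the one meant has the size given above.

How it is judged:
On the way, in this order (a step that is already met when the one before it is completed fails the run):
1. the carrier is down over the pin, with the handle still folded (distance between hole and pin below 0.004 m and value of joint handle below 0.6 rad), for 0.2 s.
2. the handle is swung out before the jaw has been driven more than 20 mm (value of joint handle above 1.3 rad and distance of pad_face from where it was at the start of the episode below 0.02 m), for 0.1 s.
3. the pad is pressed at least 1.5 mm with the handle still out (value of joint pad above 0.0015 m and value of joint handle above 1 rad), for 0.2 s.
At the end, for the whole second after the job is handed in: The carrier lies flat (within 0.03 rad) and still with its hole over the pin (hole centre within 4 mm of the pin's foot), the pad is pressed back at least 1.5 mm, and the handle is folded to within 0.2 rad of flat (distance between hole and pin below 0.004 m and angle between carrier's own z axis and vertical below 0.03 rad and value of joint pad above 0.0015 m and value of joint handle below 0.2 rad and linear speed of carrier below 0.02 m/s); the robot touches nothing.
It fails at once if a bystander was moved more than 30 mm (distance of any of bottle, jar, mug, screwdriver, brush, heatsink, tray from where it was at the start of the episode above 0.03 m).
It also fails if it takes over 72 s, if anything falls off the work surface, if the arm or the gripper's body presses on something with over 40 N, if the wrist force passes 120 N, or if a joint passes its speed limit or range.

## Robot

A 7-joint arm with a two-finger parallel gripper is mounted at the origin on the work surface. World frame = base frame: x ahead of the robot, y to its left, z up, the work surface at z = 0. Lengths are in m, angles in rad, forces in N, time in s.
With the tool pointing down it reaches from about 0.35 to 0.9 m from the base axis. Payload 8.1 kg.
Tool frame: the origin (TCP) lies between the finger pads; the fingertips stand robot.tips_ahead ahead of it and the grasp point (between the pads) lies 6 mm ahead of it (robot.tips_ahead is the distance from the TCP to the fingertips, in m); z points along the fingers, y is the direction in which the jaws open and shut (so a half turn about z gives the same grasp; the last joint's range is limited). The gripper opens to 92 mm and grips with 3 to 60 N. Pads are 19 mm wide; open, the fingers measure 130 mm over their backs; the gripper's body (75 mm by 190 mm) begins 47 mm behind the grasp point.
Start: joints at [-1.404, 0.434, 0.025, 1.573, -0.012, 1.134, -0.075], TCP at [0.167, 0.602, 0.252] pointing down, gripper open.
Joint ranges: [-2.62, 2.62], [-0.44, 2.09], [-1.27, 1.32], [0.08, 2.57], [-1.32, 4.46], [0.12, 2], [-2.74, 2.74]. Speed limits (rad/s): [2.22, 2.22, 3.01, 3.01, 3.14, 3.14, 3.14].

## Interface

Orientations are given as a unit quaternion [x, y, z, w].
In Python, from station import robot, vision gives the robot as it stands.
- The arm moves only by the tool play_rows, never from a script. Its argument "commands" is one flat list of numbers, 4 for each row, row after row: the shift along the tool's x, y, z each as a share of 1000 mm, from -1 to 1, then the turn about the tool's z as a share of 5 degrees, from -1 to 1. A call has 1 to 20 rows; each row shifts and turns the pose as measured when the row begins, along the tool's axes as they then stand; what a row does not reach is not made up. A row lasts 1/10 s, in which the tool goes at most 50 mm and 8.59 degrees, less where a joint would pass 70% of its speed; a pose out of reach is approached as far as the arm can. A call with a number of a shift or a turn outside -1 to 1 is refused whole. A call with a gripper value outside its range is refused whole. "hand" is the opening, from 0 (shut) to 1 (fully open), set as the call begins (left out, the last holds). The fingers move at their own pace and stop on an object; the grip force is fixed at half the most. Time passes only in rows, so rows that do not move let the fingers close. It gives the time, the measured TCP pose, the force and the opening at its end, in the units of the state.
- robot.observe(): the state, without advancing time (a new reading comes with each control period).
- vision.grab_frame(name): name is "side" or "top"; returns (picture, depth): 420x560x3 uint8, red, green, blue; 420x560 float32, m along the optical axis (not along the pixel's ray), 0 where there is no reading.
- vision.camera_params(name): a dict with "fx", "fy", "cx", "cy" (pixels), "k1" (the pictures are not rectified: a ray, as slopes to the right and down, at radius r is drawn at 1 + k1 r^2 times it, then the intrinsics apply), "origin" and "attitude" of the camera in the world. Camera axes: x right, y down, z forward; pixel columns grow to the right and rows downward; lengths in m; the calibration is good to about 2 mm. A picture is of the moment at which its call begins. camera_params takes no time and is no camera call.
- robot.hand_in(): hands the job in, once; it reports no verdict.
The state is a dict: "clock": time; "joint_pos": joint angles; "qvel": joint speeds; "tau": joint torques, N m; "tool_pos": TCP position; "tool_rot": TCP orientation; "wrist_force": force on the tool from outside, world axes, zero at the start; "moment": the same for the moment, N m; "width": finger opening in m.
Only numpy, scipy, OpenCV 4.12 (cv2) and the standard library are available. Lean on these libraries where they do the work, as an engineer would, in place of code of your own. Each camera call takes 0.05 s, during which the arm holds its last target. There are 200 camera calls.

## Working session

There is one attempt and no reset: what is moved stays moved. The work goes in short steps, Python scripts to look and compute and a tool call to move; the robot and the scene stay as the last step left them, time stands still between calls to the robot, and variables do not carry over. Pictures are saved under pics/ and viewed, about 8 in all and at most 12, crops included, and the job is handed in when it is done.

Besides the shell and the picture viewer there is one more tool, called after "Call:" as name(argument=value, ...) on one line, values as JSON. play_rows: Moves the arm, as the interface text tells. Its arguments: {"type":"object","properties":{"commands":{"type":"array"},"hand":{"type":"number"}},"required":["commands"]}

```bash
ls; mkdir -p pics; cat > h.py <<'E'
import numpy as np, cv2
from station import robot, vision
from scipy.spatial.transform import Rotation as R
def grab(n,tag):
    im,d=vision.grab_frame(n); cv2.imwrite(f'pics/{tag}.png',im[:,:,::-1]); np.savez(f'pics/{tag}.npz',im=im,d=d); return im,d
def cam(n):
    c=vision.camera_params(n); a=np.array(c['attitude'],float)
    M=R.from_quat(a).as_matrix() if a.size==4 else a.reshape(3,3)
    return c,M,np.array(c['origin'],float)
def slopes(c,uv):
    K=np.array([[c['fx'],0,c['cx']],[0,c['fy'],c['cy']],[0,0,1]])
    return cv2.undistortPoints(np.array(uv,float).reshape(-1,1,2),K,np.array([c['k1'],0,0,0.]))[:,0]
def plane(n,uv,z):
    c,M,o=cam(n); s=slopes(c,uv); r=np.c_[s,np.ones(len(s))]@M.T
    return o+r*((z-o[2])/r[:,2])[:,None]
def cloud(n,d):
    c,M,o=cam(n); v,u=np.mgrid[:d.shape[0],:d.shape[1]]
    s=slopes(c,np.c_[u.ravel(),v.ravel()]); r=np.c_[s,np.ones(len(s))]
    P=o+(r*d.ravel()[:,None])@M.T; P[d.ravel()==0]=np.nan
    return P.reshape(d.shape+(3,))
E
python3 - <<'E'
from h import *
a,_=grab('top','t0'); b,_=grab('side','s0')
for n in('top','side'): print(vision.camera_params(n))
o=robot.observe(); print({k:np.round(v,3) for k,v in o.items()}, robot.tips_ahead)
E
```

```text
pics
{'fx': 465.55106853164244, 'fy': 465.55106853164244, 'cx': 270.65245772401346, 'cy': 208.4746476790064, 'k1': -0.0957372001075604, 'origin': array([ 0.26163261, -0.00425973,  1.32644199]), 'attitude': array([-0.70059982,  0.70741781, -0.06766805,  0.06435038])}
{'fx': 387.369729179888, 'fy': 387.369729179888, 'cx': 285.33512175356947, 'cy': 205.65078368948858, 'k1': -0.06849619119641637, 'origin': array([ 0.47729052, -1.07318739,  0.78834276]), 'attitude': array([ 0.87857667, -0.0125636 ,  0.00164864, -0.47743322])}
{'clock': np.float64(0.1), 'joint_pos': array([-1.404,  0.435,  0.025,  1.574, -0.012,  1.134, -0.075]), 'qvel': array([-0.   , -0.   , -0.002, -0.002, -0.001, -0.   , -0.   ]), 'tau': array([ 4.0000e-03, -6.6912e+01,  9.8800e-01, -3.1514e+01, -6.0000e-02,
        3.7000e-02,  0.0000e+00]), 'tool_pos': array([0.167, 0.602, 0.251]), 'tool_rot': array([ 0.135,  0.991, -0.001, -0.   ]), 'wrist_force': array([-0.335, -0.273, -0.568]), 'moment': array([-0.01 ,  0.018,  0.013]), 'width': np.float64(0.092)} 0.025
```

View pics/t0.png

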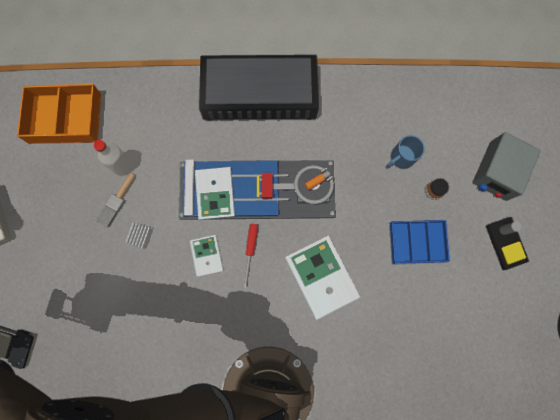

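View pics/s0.png

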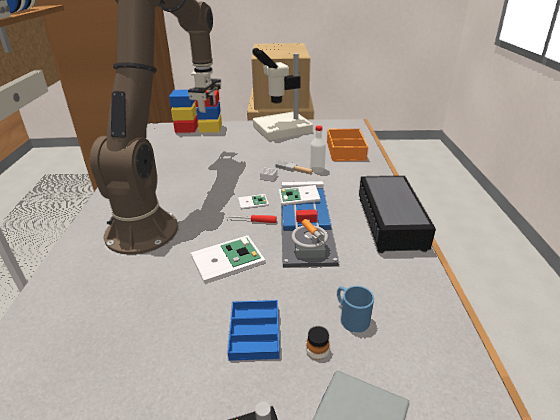

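```bash
python3 - <<'E'
from h import *
z=np.load('pics/t0.npz'); im,d=z['im'],z['d']
c=im[150:228,172:342]; cv2.imwrite('pics/c0.png',cv2.resize(c[:,:,::-1],None,fx=4.7,fy=4.7,interpolation=cv2.INTER_CUBIC))
P=cloud('top',d)
hsv=cv2.cvtColor(im,cv2.COLOR_RGB2HSV); H,S,V=cv2.split(hsv)
roi=np.zeros(H.shape,bool); roi[150:228,172:342]=1
def rep(n,m):
    m=m&roi; k,l,st,_=cv2.connectedComponentsWithStats(m.astype(np.uint8)); 
    i=1+np.argmax(st[1:,4]); m=l==i; p=P[m]; cnt=np.argwhere(m)[:,::-1].astype(np.float32)
    print(n,m.sum(),'med',np.nanmedian(p,0).round(4),'z5-95',np.nanpercentile(p[:,2],[5,50,95]).round(4),'box',np.round(cv2.boxPoints(cv2.minAreaRect(cnt)),1).tolist())
rep('blue',(H>100)&(H<125)&(S>120))
rep('white',(S<40)&(V>190)); w=(S<40)&(V>190); w[:,195:]=0; rep('fence',w)
rep('orange',(H>8)&(H<20)&(S>150)); rep('red',((H<6)|(H>174))&(S>150)); rep('yellow',(H>22)&(H<35)&(S>120))
rep('green',(H>50)&(H<95)&(S>60))
rep('raised',P[:,:,2]>0.008)
E
```

```text
blue 778 med [0.6319 0.0609 0.0352] z5-95 [0.0309 0.0352 0.0394] box [[195.0, 161.0], [277.0, 161.0], [277.0, 173.0], [195.0, 173.0]]
white 926 med [0.58   0.1503 0.0505] z5-95 [0.0442 0.0505 0.0557] box [[194.60000610351562, 169.89999389648438], [229.1999969482422, 167.0], [233.1999969482422, 215.39999389648438], [198.60000610351562, 218.3000030517578]]
fence 339 med [0.5653 0.2192 0.0533] z5-95 [0.049  0.0533 0.0575] box [[184.8000030517578, 214.0], [186.0, 159.89999389648438], [192.10000610351562, 160.0], [191.0, 214.10000610351562]]
orange 146 med [ 0.5662 -0.1312  0.1079] z5-95 [0.1013 0.1079 0.1129] box [[304.0, 183.1999969482422], [321.0, 172.8000030517578], [324.8999938964844, 179.0], [307.8999938964844, 189.5]]
red 249 med [ 0.5666 -0.0016  0.0668] z5-95 [0.062  0.0668 0.0714] box [[262.0, 173.0], [271.0, 173.0], [271.0, 197.0], [262.0, 197.0]]
yellow 44 med [0.5662 0.0236 0.0513] z5-95 [0.0466 0.0513 0.0556] box [[257.0, 176.0], [259.0, 176.0], [259.0, 196.0], [257.0, 196.0]]
green 463 med [0.5227 0.1441 0.0494] z5-95 [0.0449 0.0494 0.054 ] box [[199.89999389648438, 193.39999389648438], [227.89999389648438, 190.8000030517578], [229.89999389648438, 213.0], [202.0, 215.5]]
raised 8897 med [0.5579 0.0293 0.0377] z5-95 [0.0129 0.0377 0.0719] box [[179.0, 159.0], [335.0, 159.0], [335.0, 219.0], [179.0, 219.0]]
```

View pics/c0.png

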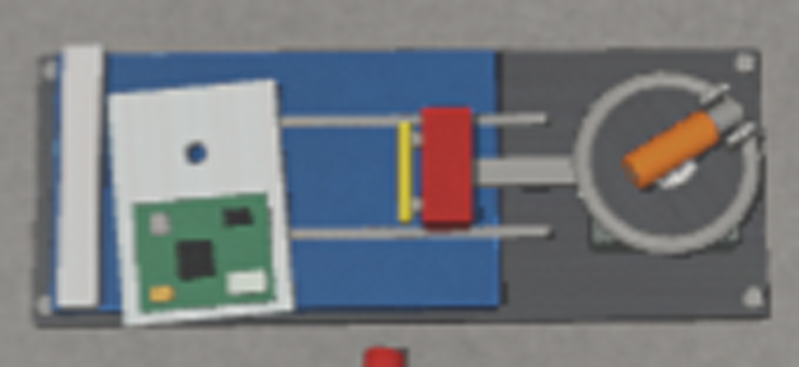

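```bash
python3 - <<'E'
from h import *
f=lambda L:[(171.6+x/4.7,149.6+y/4.7) for x,y in L]
def pp(n,L,z): print(n,plane('top',f(L),z).round(4).tolist())
pp('bedR far,near',[(500,52),(500,305)],.036)
pp('fence inner far,near',[(103,47),(99,306)],.054)
pp('base corners',[(36,320),(768,318),(760,52),(40,54)],.012)
pp('carrier near edge L,R',[(126,325),(293,310)],.046)
pp('carrier far edge L,R',[(108,96),(275,80)],.056)
pp('hole',[(195,152)],.053)
pp('pad face far,near',[(399,122),(399,220)],.050)
pp('handle pivot guess, lugs',[(728,115),(715,95),(742,133)],.097)
pp('tip end corners',[(624,160),(640,187)],.094)
z=np.load('pics/t0.npz'); im,d=z['im'],z['d']; P=cloud('top',d)
m=(P[:,:,2]>.066)&(P[:,:,2]<.08)&(P[:,:,1]<-.06)&(P[:,:,1]>-.25)&(P[:,:,0]>.45)&(P[:,:,0]<.66)
hull=cv2.convexHull(np.argwhere(m)[:,::-1].astype(np.float32)); 
q=plane('top',hull[:,0],.072)[:,:2].astype(np.float32)
print('wheel',cv2.minEnclosingCircle(q), cv2.fitEllipse(q))
# fence edge fit from depth
for n in(0,):
  fm=(P[:,:,2]>.047)&(P[:,:,1]>.19)&(P[:,:,1]<.25)&(P[:,:,0]>.45)&(P[:,:,0]<.66)
  print(cv2.minAreaRect(P[fm][:,:2].astype(np.float32)))
E
```

```text
bedR far,near [[0.6457, -0.0341, 0.036], [0.4883, -0.032, 0.036]]
fence inner far,near [[0.646, 0.2067, 0.054], [0.4867, 0.2055, 0.054]]
base corners [[0.4858, 0.251, 0.012], [0.4829, -0.1961, 0.012], [0.6516, -0.1974, 0.012], [0.6546, 0.2532, 0.012]]
carrier near edge L,R [[0.4765, 0.1905, 0.046], [0.4847, 0.0912, 0.046]]
carrier far edge L,R [[0.6146, 0.2026, 0.056], [0.6235, 0.102, 0.056]]
hole [[0.5801, 0.15, 0.053]]
pad face far,near [[0.5982, 0.0276, 0.05], [0.5379, 0.0279, 0.05]]
handle pivot guess, lugs [[0.5884, -0.1648, 0.097], [0.6005, -0.1576, 0.097], [0.5776, -0.1726, 0.097]]
tip end corners [[0.5628, -0.1038, 0.094], [0.5466, -0.1127, 0.094]]
wheel ((0.567179262638092, -0.13053765892982483), 0.055679190903902054) ((0.566910445690155, -0.13061851263046265), (0.10973749309778214, 0.11033894121646881), 59.78340148925781)
((0.5649860501289368, 0.21124467253684998), (0.04202966392040253, 0.1670481562614441), 89.16354370117188)
```

Call:
play_rows(commands=[-0.03,-0.024,-0.003,0,-0.03,-0.024,-0.003,0,-0.03,-0.024,-0.003,0,-0.03,-0.024,-0.003,0,-0.03,-0.024,-0.003,0,-0.03,-0.024,-0.003,0,-0.03,-0.024,-0.003,0,-0.03,-0.024,-0.003,0,-0.03,-0.024,-0.003,0,-0.03,-0.024,-0.003,0,-0.03,-0.024,0,0,-0.03,-0.024,0,0,-0.03,-0.024,0,0,-0.03,-0.024,0,0,-0.03,-0.024,0,0], hand=1)

```text
clock: 1.6
tool_pos: [0.5115, 0.1205, 0.278]
tool_rot: [0.129, 0.992, -0.003, -0.003]
wrist_force: [1.1, 0.9, -0.0]
width: 0.0917
```

Call:
play_rows(commands=[0,0,0,1,0,0,0,1,0,0,0,1,0,0,0,1,0,0,0,1,0,0,0,1,0,0,0,1,0,0,0,1,0,0,0,1,0,0,0,1,0,0,0,1,0,0,0,1,0,0,0,1,0,0,0,1,0,0,0,0.9])

```text
clock: 3.1
tool_pos: [0.511, 0.1112, 0.2731]
tool_rot: [0.725, 0.688, -0.01, -0.001]
wrist_force: [0.6, -0.4, 0.1]
width: 0.0922
```

Call:
play_rows(commands=[-0.015,0.013,0.01,-0.6,-0.015,0.013,0.02,0,-0.015,0.013,0.02,0,-0.006,0.004,0.02,0,0,0,0.03,0,0,0,0.03,0,0,0,0.03,0,0,0,0.02,0,0,0,0.01,0,0,0,0,0])

```text
clock: 4.1
tool_pos: [0.5506, 0.056, 0.0746]
tool_rot: [0.707, 0.707, -0.011, -0.002]
wrist_force: [-0.5, 0.1, 0.1]
width: 0.0919
```

Call:
play_rows(commands=[0,0,0.005,0,0,0,0.004,0,0.006,0,0,0,0.006,0,0,0,0.006,0,0,0,0.006,0,0,0,0.005,0,0,0,0.004,0,0,0,0,0,0,0])

```text
clock: 5.0
tool_pos: [0.5528, 0.0936, 0.0683]
tool_rot: [0.706, 0.708, -0.008, -0.0]
wrist_force: [-0.1, 0.3, 0.4]
width: 0.0921
```

Call:
play_rows(commands=[0.003,0,0.003,0,0.003,0,0.001,0,0.003,0,0,0])

```text
clock: 5.3
tool_pos: [0.553, 0.0975, 0.0642]
tool_rot: [0.708, 0.706, -0.01, 0.002]
wrist_force: [-0.9, -11.6, 5.8]
width: 0.0915
```

```bash
python3 - <<'E'
from h import *
a,d=grab('top','t1'); cv2.imwrite('pics/c1.png',cv2.resize(a[150:228,172:342,::-1],None,fx=4.7,fy=4.7,interpolation=cv2.INTER_CUBIC))
o=robot.observe(); print(o['wrist_force'],o['tool_pos'])
E
```

```text
[-1.56530702 -8.41633901  4.64418564] [0.55291948 0.09740846 0.06417611]
```

View pics/c1.png

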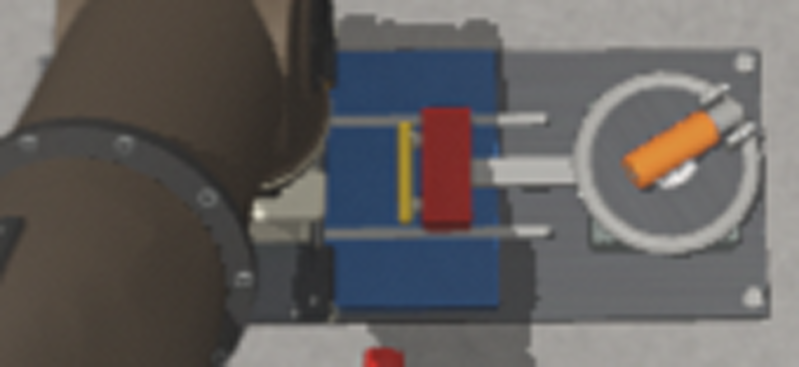

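Call:
play_rows(commands=[-0.012,0,0,0,0,0,-0.03,0,0,0,-0.04,0,0,-0.03,-0.03,0,0.02,-0.04,0,0,0.03,-0.04,0,0,0.02,-0.01,0,-1,0,0,0,-1,0,0,0,-1,0,0,0,-1,0,0,0,-1,0,0,0,-1,0,0,0,-1,0,0,0,-1,0,0,0,-1,0,0,0,-1,0,0,0,-1,0,0,0,-1,0,0,0,-1,0,0,0,-1], hand=0.5)

```text
clock: 7.35
tool_pos: [0.4368, 0.1531, 0.1659]
tool_rot: [0.143, 0.99, -0.008, -0.004]
wrist_force: [-0.3, -1.0, -0.3]
width: 0.0459
```

Call:
play_rows(commands=[0,0,0,-1,0,0,0,-1,0,0,0,-1,0,0,0,-0.5,0,0,0,0])

```text
clock: 7.85
tool_pos: [0.4395, 0.1518, 0.1651]
tool_rot: [-0.019, 1.0, -0.007, -0.005]
wrist_force: [-0.1, 0.1, 0.6]
width: 0.0457
```

Call:
play_rows(commands=[0,0.004,0.02,0.4,0,0,0.03,0,0,0,0.03,0,0,0,0.014,0,0,0,0.004,0,0,0,0,0])

```text
clock: 8.45
tool_pos: [0.4423, 0.1544, 0.0644]
tool_rot: [0.001, 1.0, -0.006, -0.002]
wrist_force: [0.6, -0.1, -0.7]
width: 0.0458
```

```bash
python3 - <<'E'
from h import *
a,d=grab('side','s1'); cv2.imwrite('pics/s1c.png',cv2.resize(a[165:285,200:360,::-1],None,fx=5,fy=5,interpolation=cv2.INTER_CUBIC))
E
```

```text
(no output)
```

View pics/s1c.png

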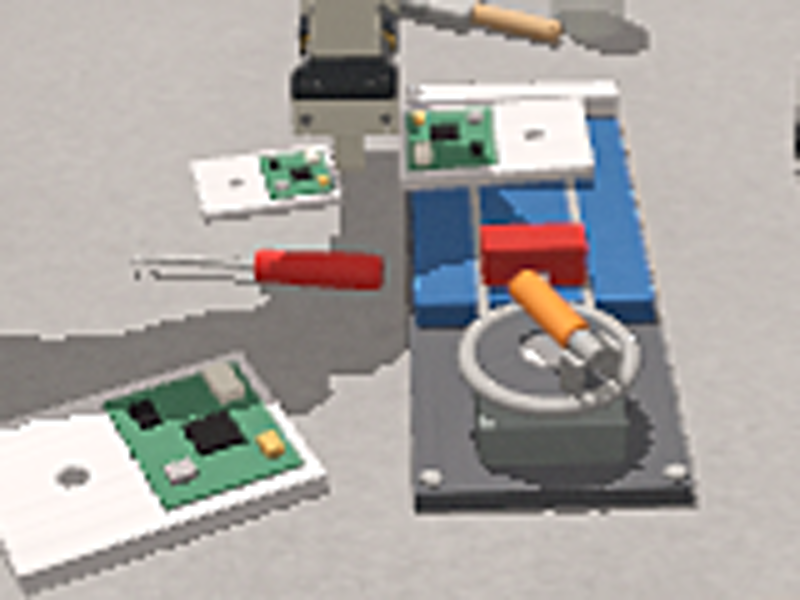

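Call:
play_rows(commands=[-0.008,0,0,0,-0.008,0,0,0,-0.008,0,0,0,-0.006,0,0,0,-0.004,0,0,0,-0.004,0,0,0,-0.004,0,0,0,-0.004,0,0,0])

```text
clock: 9.3
tool_pos: [0.4883, 0.1547, 0.0665]
tool_rot: [0.001, 1.0, -0.005, -0.006]
wrist_force: [-15.6, 1.4, 8.3]
width: 0.0458
```

Call:
play_rows(commands=[-0.004,0,0,0,-0.004,0,0,0,-0.004,0,0,0])

```text
clock: 9.6
tool_pos: [0.4884, 0.1543, 0.0638]
tool_rot: [-0.001, 1.0, -0.007, -0.018]
wrist_force: [-11.7, 0.3, 4.7]
width: 0.0462
```

```bash
cat > car.py <<'E'
from h import *
a,d=grab('side','sx'); P=cloud('side',d)
hsv=cv2.cvtColor(a,cv2.COLOR_RGB2HSV); H,S,V=cv2.split(hsv)
m=((P[:,:,2]>.03)&(P[:,:,2]<.07)&(P[:,:,0]>.45)&(P[:,:,0]<.66)&(P[:,:,1]>.1)&(P[:,:,1]<.2)&(S<60)&(V>170))
p=P[m]; A=np.c_[p[:,:2],np.ones(len(p))]; k=np.linalg.lstsq(A,p[:,2],rcond=None)[0]
print('n',len(p),'slope x,y',k[:2].round(3),'x range',np.percentile(p[:,0],[1,50,99]).round(4),'z at x=.62,.53',(k@[.62,.156,1]).round(4),(k@[.53,.156,1]).round(4))
o=robot.observe(); print(o['wrist_force'].round(1),o['tool_pos'].round(4))
E
python3 car.py
```

```text
n 276 slope x,y [-0.033 -0.004] x range [0.5012 0.6002 0.6379] z at x=.62,.53 0.0454 0.0484
[-11.3   0.3   5.4] [0.4885 0.1543 0.0637]
```

Call:
play_rows(commands=[0.01,0,0,0,0.03,0,0,0,0,0,0,0])

```text
clock: 9.95
tool_pos: [0.4462, 0.154, 0.0646]
tool_rot: [-0.001, 1.0, -0.008, -0.019]
wrist_force: [0.5, 0.5, 0.4]
width: 0.0462
```

```bash
python3 car.py; python3 - <<'E'
import cv2
a=cv2.imread('pics/sx.png'); cv2.imwrite('pics/s2c.png',cv2.resize(a[165:225,260:350],None,fx=8,fy=8,interpolation=cv2.INTER_CUBIC))
E
```

```text
n 315 slope x,y [-0.027 -0.005] x range [0.499  0.5938 0.6401] z at x=.62,.53 0.0453 0.0477
[0.1 0.1 1.2] [0.4488 0.1543 0.065 ]
```

View pics/s2c.png

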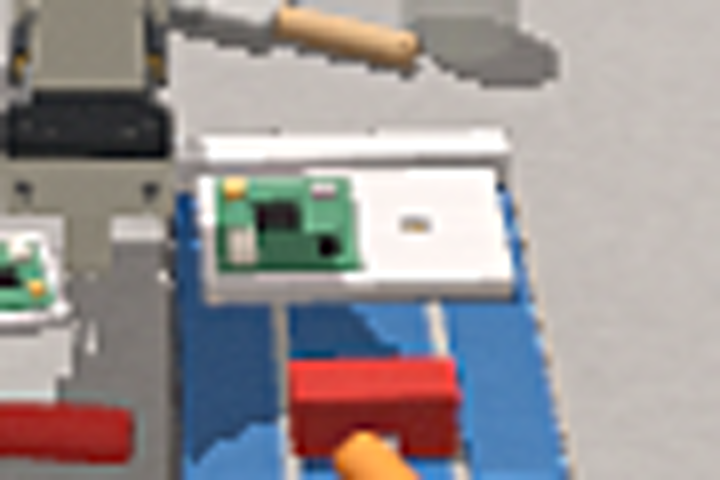

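Call:
play_rows(commands=[0,0,-0.04,0,0,0,-0.04,0,0,0,-0.04,0,-0.012,-0.03,0,0,-0.012,-0.03,0,0,-0.012,-0.03,0,0,-0.012,-0.03,0,0,-0.012,-0.03,0,0,-0.012,-0.03,0,0,-0.012,-0.03,0,0,-0.012,-0.03,0,0,-0.012,-0.03,0,0])

```text
clock: 11.2
tool_pos: [0.5755, -0.1191, 0.1956]
tool_rot: [-0.005, 1.0, -0.006, -0.007]
wrist_force: [-0.2, -0.7, 0.7]
width: 0.0461
```

Call:
play_rows(commands=[0,0,0,1,0,0,0,1,0,0,0,1,0,0,0,1,0,0,0,1,0,0,0,1,0,0,0,1,0,0,0,1,0,0,0,1,0,0,0,1,0,0,0,1,0,0,0,0.5,0,0,0,0])

```text
clock: 12.5
tool_pos: [0.5851, -0.1331, 0.1991]
tool_rot: [0.499, 0.866, -0.01, 0.007]
wrist_force: [0.6, 0.1, 0.0]
width: 0.046
```

```bash
cat > go.py <<'E'
import sys
from h import *
def st():
    o=robot.observe(); M=R.from_quat(o['tool_rot']).as_matrix(); p=o['tool_pos']
    print('t',round(float(o['clock']),2),'tcp',p.round(4),'y-heading',np.degrees(np.arctan2(M[1,1],M[0,1])).round(1),'tool z',M[:,2].round(3),'F',o['wrist_force'].round(1),'w',round(float(o['width']),4))
    return M,p
if __name__=='__main__':
    M,p=st(); t=np.array([float(v) for v in sys.argv[1:4]]); print('delta tool mm',(M.T@(t-p)*1000).round(1))
E
python3 go.py .5594 -.1176 .103; python3 car.py
```

```text
t 12.5 tcp [ 0.5851 -0.1331  0.1991] y-heading 30.1 tool z [ 0.002 -0.024 -1.   ] F [0.6 0.1 0. ] w 0.046
delta tool mm [ 28.4 -13.4  95.7]
n 144 slope x,y [-0.01   0.025] x range [0.4977 0.6024 0.6334] z at x=.62,.53 0.0461 0.047
[-1.1  0.6  0. ] [ 0.5851 -0.1331  0.1991]
```

Call:
play_rows(commands=[0.014,-0.007,0.01,0,0.014,-0.006,0.02,0,0,0,0.02,0,0,0,0.02,0,0,0,0.015,0,0,0,0.007,0,0,0,0,0])

```text
clock: 13.25
tool_pos: [0.5625, -0.1186, 0.1055]
tool_rot: [0.494, 0.869, -0.009, 0.01]
wrist_force: [-0.5, 0.8, 0.5]
width: 0.0461
```

```bash
python3 go.py .5594 -.1176 .103; python3 - <<'E'
from h import *
a,d=grab('side','s3'); cv2.imwrite('pics/s3c.png',cv2.resize(a[190:280,260:350,::-1],None,fx=6,fy=6,interpolation=cv2.INTER_CUBIC))
E
```

```text
t 13.25 tcp [ 0.5625 -0.1186  0.1055] y-heading 30.8 tool z [ 0.009 -0.026 -1.   ] F [-0.5  0.8  0.5] w 0.0461
delta tool mm [ 2.5 -2.2  2.4]
```

View pics/s3c.png

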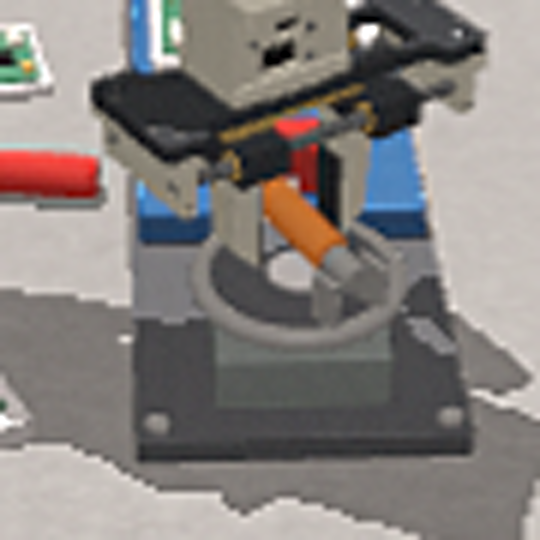

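Fingers straddle the folded handle at crop (290,215). Closing with the small correction.

Call:
play_rows(commands=[0.003,-0.002,0.002,0,0,0,0,0,0,0,0,0,0,0,0,0,0,0,0,0], hand=0)

```text
clock: 13.8
tool_pos: [0.5586, -0.1184, 0.1059]
tool_rot: [0.494, 0.869, -0.009, 0.011]
wrist_force: [2.3, 0.5, -2.7]
width: 0.0211
```

```bash
python3 go.py .5594 -.1176 .103
```

```text
t 13.8 tcp [ 0.5586 -0.1184  0.1059] y-heading 30.8 tool z [ 0.01  -0.027 -1.   ] F [ 2.3  0.5 -2.7] w 0.0211
delta tool mm [0.4 1.1 2.9]
```

Call:
play_rows(commands=[-0.001,0,-0.01,0,-0.002,0,-0.009,0,-0.004,0,-0.009,0,-0.006,0,-0.008,0,-0.007,0,-0.007,0])

```text
clock: 14.3
tool_pos: [0.5687, -0.1341, 0.1503]
tool_rot: [0.493, 0.87, -0.01, 0.01]
wrist_force: [2.1, 0.4, -14.0]
width: 0.021
```

```bash
python3 go.py .5874 -.165 .155
```

```text
t 14.3 tcp [ 0.5687 -0.1341  0.1503] y-heading 30.9 tool z [ 0.008 -0.027 -1.   ] F [  2.1   0.4 -14. ] w 0.021
delta tool mm [-36.2   0.2  -3.7]
```

Call:
play_rows(commands=[-0.007,0,-0.005,0,-0.009,0,-0.004,0,-0.009,0,-0.002,0,-0.009,0,-0.001,0,-0.003,0,0,0])

```text
clock: 14.8
tool_pos: [0.5854, -0.1611, 0.1648]
tool_rot: [0.492, 0.871, -0.007, 0.003]
wrist_force: [-4.2, 6.1, -1.5]
width: 0.021
```

```bash
python3 go.py .5874 -.165 .161;  python3 - <<'E'
from h import *
a,d=grab('side','s4'); cv2.imwrite('pics/s4c.png',cv2.resize(a[180:280,250:350,::-1],None,fx=6,fy=6,interpolation=cv2.INTER_CUBIC))
E
```

```text
t 14.8 tcp [ 0.5854 -0.1611  0.1648] y-heading 31.1 tool z [-0.002 -0.014 -1.   ] F [-4.2  6.1 -1.5] w 0.021
delta tool mm [-4.4 -0.3  3.9]
```

View pics/s4c.png

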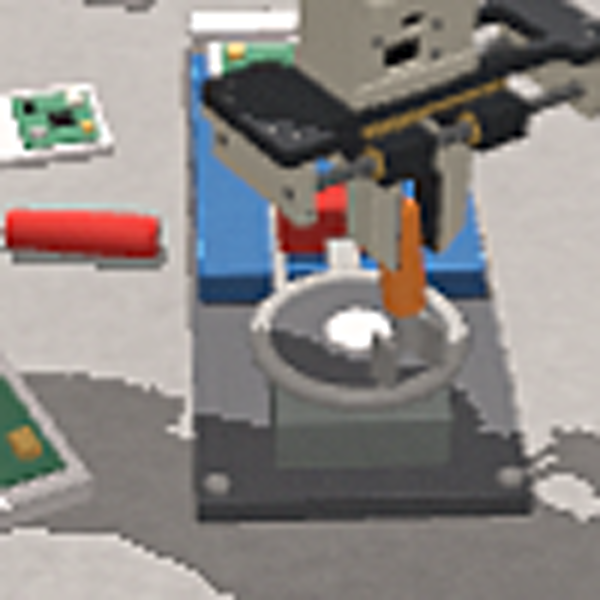

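```bash
cat > crank.py <<'E'
import sys
from go import *
C=np.array([.567,-.1305]); r=.040; n=int(sys.argv[1]); step=float(sys.argv[2])
M,p=st(); v=p[:2]-C; a=np.arctan2(v[1],v[0]); print('angle',np.degrees(a).round(1),'rad mm',(np.hypot(*v)*1000).round(1))
q=p.copy()
for k in range(1,n+1):
    b=a-np.radians(step)*k; t=np.r_[C+r*np.array([np.cos(b),np.sin(b)]),.164]
    print((M.T@(t-q)).round(3).tolist(),end=' '); q=t
print()
E
python3 crank.py 8 15
```

```text
t 14.85 tcp [ 0.5854 -0.1611  0.1648] y-heading 31.1 tool z [-0.002 -0.014 -1.   ] F [-3.6  5.4 -2.4] w 0.0209
angle -58.9 rad mm 35.7
[-0.003, -0.01, 0.001] [0.004, -0.01, 0.0] [0.006, -0.008, 0.0] [0.008, -0.006, -0.0] [0.01, -0.004, -0.0] [0.01, -0.001, -0.0] [0.01, 0.001, -0.0] [0.01, 0.004, -0.0]
```

Call:
play_rows(commands=[-0.004,0,0,0,0,0,0,0,0,-0.01,0,0,0.003,-0.01,0,0,0.006,-0.008,0,0,0.008,-0.006,0,0,0.01,-0.004,0,0])

```text
clock: 15.55
tool_pos: [0.5473, -0.1645, 0.1671]
tool_rot: [0.491, 0.871, -0.005, 0.009]
wrist_force: [2.2, -5.2, -9.3]
width: 0.0215
```

```bash
python3 crank.py 8 15
```

```text
t 15.55 tcp [ 0.5473 -0.1645  0.1671] y-heading 31.1 tool z [ 0.01  -0.017 -1.   ] F [ 2.2 -5.2 -9.3] w 0.0215
angle -120.1 rad mm 39.3
[0.009, -0.004, 0.003] [0.01, -0.001, -0.0] [0.01, 0.002, -0.0] [0.01, 0.004, -0.0] [0.008, 0.007, -0.0] [0.006, 0.008, -0.0] [0.004, 0.01, -0.0] [0.001, 0.01, -0.0]
```

Call:
play_rows(commands=[0.009,-0.004,0.003,0,0.01,-0.001,0,0,0.01,0.002,0,0,0.01,0.004,0,0,0.008,0.007,0,0,0.006,0.008,0,0,0.004,0.01,0,0,0.001,0.01,0,0])

```text
clock: 16.35
tool_pos: [0.5413, -0.1141, 0.1672]
tool_rot: [0.5, 0.866, -0.013, 0.011]
wrist_force: [-10.1, 1.6, 0.0]
width: 0.0212
```

```bash
python3 crank.py 8 15
```

```text
t 16.35 tcp [ 0.5413 -0.1141  0.1672] y-heading 30.0 tool z [ 0.005 -0.033 -0.999] F [-10.1   1.6   0. ] w 0.0212
angle 147.5 rad mm 30.5
[0.012, 0.005, 0.003] [0.001, 0.01, -0.0] [-0.002, 0.01, -0.0] [-0.004, 0.009, 0.0] [-0.007, 0.008, 0.0] [-0.009, 0.006, 0.0] [-0.01, 0.004, 0.0] [-0.01, 0.001, 0.0]
```

Call:
play_rows(commands=[0.012,0.005,0.003,0,0.004,0.01,0,0,0,0.011,0,0,-0.003,0.01,0,0,-0.006,0.009,0,0,-0.008,0.007,0,0])

```text
clock: 16.95
tool_pos: [0.5864, -0.0979, 0.1667]
tool_rot: [0.503, 0.864, -0.017, 0.012]
wrist_force: [-5.2, 1.4, -6.7]
width: 0.021
```

```bash
python3 crank.py 6 15
```

```text
t 16.95 tcp [ 0.5864 -0.0979  0.1667] y-heading 29.6 tool z [ 0.003 -0.041 -0.999] F [-5.2  1.4 -6.7] w 0.021
angle 59.2 rad mm 37.9
[-0.009, 0.006, 0.003] [-0.01, 0.001, 0.0] [-0.01, -0.001, 0.0] [-0.01, -0.004, 0.0] [-0.008, -0.006, 0.0] [-0.006, -0.008, 0.0]
```

Call:
play_rows(commands=[-0.009,0.006,0.003,0,-0.01,0.003,0,0,-0.01,0,0,0,-0.01,-0.003,0,0,-0.009,-0.006,0,0,-0.007,-0.008,0,0])

```text
clock: 17.55
tool_pos: [0.608, -0.152, 0.1665]
tool_rot: [0.502, 0.864, -0.017, 0.008]
wrist_force: [-2.1, 6.1, -7.5]
width: 0.0211
```

```bash
python3 crank.py 6 15
```

```text
t 17.55 tcp [ 0.608  -0.152   0.1665] y-heading 29.7 tool z [-0.003 -0.036 -0.999] F [-2.1  6.1 -7.5] w 0.0211
angle -27.7 rad mm 46.3
[0.001, -0.013, 0.003] [-0.002, -0.01, 0.0] [0.001, -0.01, 0.0] [0.004, -0.01, 0.0] [0.006, -0.009, 0.0] [0.008, -0.007, -0.0]
```

Call:
play_rows(commands=[0.001,-0.013,0.003,0,-0.001,-0.01,0,0,0.002,-0.01,0,0,0.005,-0.01,0,0,0.007,-0.008,0,0])

```text
clock: 18.05
tool_pos: [0.5688, -0.1734, 0.1668]
tool_rot: [0.503, 0.864, -0.015, 0.022]
wrist_force: [4.4, -8.0, -14.3]
width: 0.0212
```

```bash
python3 crank.py 6 15;  cat > pad.py <<'E'
from h import *
for n in('top','side'):
    a,d=grab(n,'pad_'+n); P=cloud(n,d); H,S,V=cv2.split(cv2.cvtColor(a,cv2.COLOR_RGB2HSV))
    b=(P[:,:,0]>.5)&(P[:,:,0]<.63)&(P[:,:,1]>-.06)&(P[:,:,1]<.16)&(P[:,:,2]>.03)
    for k,m in(('red',((H<6)|(H>174))&(S>150)&b&(P[:,:,2]>.06)),('yel',(H>22)&(H<35)&(S>120)&b)):
        print(n,k,m.sum(), np.nanpercentile(P[m][:,1],[2,50,98]).round(4) if m.sum() else '')
E
python3 pad.py
```

```text
t 18.05 tcp [ 0.5688 -0.1734  0.1668] y-heading 29.6 tool z [ 0.024 -0.048 -0.999] F [  4.4  -8.  -14.3] w 0.0212
angle -87.6 rad mm 42.9
[0.009, -0.007, 0.002] [0.008, -0.007, -0.0] [0.009, -0.004, -0.0] [0.01, -0.002, -0.001] [0.01, 0.001, -0.001] [0.01, 0.004, -0.001] 
top red 260 [0.0537 0.0675 0.0816]
top yel 51 [0.0891 0.0912 0.0942]
side red 0 
side yel 0
```

Call:
play_rows(commands=[0.009,-0.007,0.003,0,0.009,-0.005,0,0,0.01,-0.003,0,0,0.01,0,0,0])

```text
clock: 18.55
tool_pos: [0.542, -0.1623, 0.1669]
tool_rot: [0.507, 0.861, -0.018, 0.034]
wrist_force: [-2.2, -11.9, -6.0]
width: 0.0213
```

```bash
python3 crank.py 4 12; python3 pad.py
```

```text
t 18.55 tcp [ 0.542  -0.1623  0.1669] y-heading 29.0 tool z [ 0.04  -0.065 -0.997] F [ -2.2 -11.9  -6. ] w 0.0213
angle -128.2 rad mm 40.4
[0.008, -0.002, 0.002] [0.008, -0.001, -0.001] [0.008, 0.001, -0.001] [0.008, 0.003, -0.001] 
top red 245 [0.0619 0.0735 0.0871]
top yel 58 [0.0967 0.0996 0.1025]
side red 0 
side yel 0
```

Call:
play_rows(commands=[0.008,-0.002,0.002,0,0.008,-0.001,0,0,0.008,0.002,0,0,0.008,0.004,0,0])

```text
clock: 19.05
tool_pos: [0.5311, -0.1451, 0.167]
tool_rot: [0.511, 0.858, -0.021, 0.041]
wrist_force: [-9.0, -9.1, 1.8]
width: 0.0213
```

```bash
python3 crank.py 4 12; python3 pad.py
```

```text
t 19.05 tcp [ 0.5311 -0.1451  0.167 ] y-heading 28.5 tool z [ 0.05  -0.078 -0.996] F [-9.  -9.1  1.8] w 0.0213
angle -157.9 rad mm 38.8
[0.009, 0.001, 0.002] [0.008, 0.003, -0.001] [0.007, 0.005, -0.001] [0.006, 0.006, -0.0] 
top red 242 [0.0675 0.079  0.093 ]
top yel 43 [0.102  0.1029 0.1055]
side red 18 [0.0624 0.067  0.0754]
side yel 0
```

Call:
play_rows(commands=[0.008,0.001,0.001,0,0.008,0.003,0,0,0.007,0.005,0,0])

```text
clock: 19.45
tool_pos: [0.5292, -0.1295, 0.1671]
tool_rot: [0.515, 0.856, -0.023, 0.046]
wrist_force: [-6.4, -7.9, -3.2]
width: 0.0212
```

```bash
python3 crank.py 4 12; python3 pad.py
```

```text
t 19.45 tcp [ 0.5292 -0.1295  0.1671] y-heading 28.0 tool z [ 0.055 -0.087 -0.995] F [-6.4 -7.9 -3.2] w 0.0212
angle 178.5 rad mm 37.9
[0.008, 0.003, 0.002] [0.006, 0.006, -0.001] [0.004, 0.007, -0.0] [0.003, 0.008, -0.0] 
top red 241 [0.0703 0.0817 0.0956]
top yel 43 [0.1021 0.1029 0.1053]
side red 41 [0.0661 0.0731 0.0934]
side yel 0
```

Call:
play_rows(commands=[0,0,0,0,0,0,0,0])

```text
clock: 19.75
tool_pos: [0.529, -0.1296, 0.1672]
tool_rot: [0.515, 0.856, -0.023, 0.046]
wrist_force: [-0.9, 1.5, -8.2]
width: 0.021
```

Call:
play_rows(commands=[0,0,0,0,0,0,0,0,0,0,0,0,0,0,0,0], hand=0.6)

```text
clock: 20.15
tool_pos: [0.5333, -0.131, 0.1701]
tool_rot: [0.515, 0.856, -0.021, 0.05]
wrist_force: [0.3, 0.1, -0.1]
width: 0.0487
```

```bash
python3 crank.py 1 1; python3 pad.py; python3 - <<'E'
from h import *
z=np.load('pics/pad_side.npz'); a=z['im']; cv2.imwrite('pics/s5c.png',cv2.resize(a[180:280,250:350,::-1],None,fx=6,fy=6,interpolation=cv2.INTER_CUBIC))
E
```

```text
t 20.15 tcp [ 0.5333 -0.131   0.1701] y-heading 28.0 tool z [ 0.063 -0.088 -0.994] F [ 0.3  0.1 -0.1] w 0.0487
angle -179.2 rad mm 33.7
[0.004, -0.005, 0.006] 
top red 239 [0.0704 0.0818 0.0956]
top yel 42 [0.102  0.1037 0.1054]
side red 55 [0.0661 0.0744 0.0958]
side yel 0
```

View pics/s5c.png

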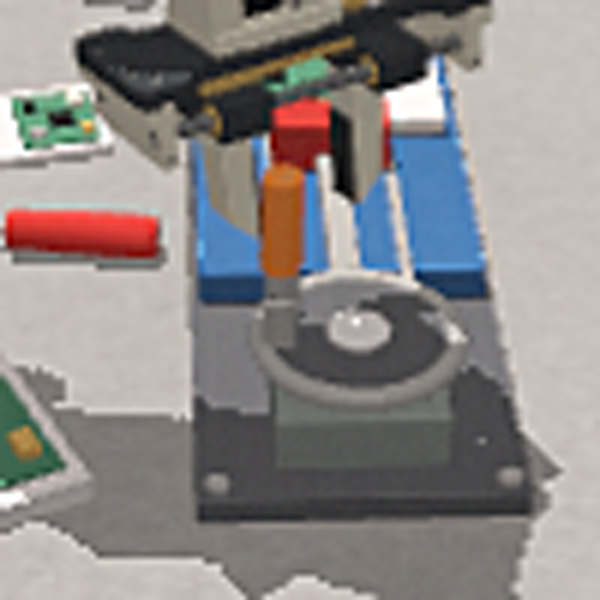

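```bash
cat > ori.py <<'E'
from h import *
for n in('side','top'):
    z=np.load(f'pics/pad_{n}.npz'); a,d=z['im'],z['d']; P=cloud(n,d); H,S,V=cv2.split(cv2.cvtColor(a,cv2.COLOR_RGB2HSV))
    m=(H>5)&(H<20)&(S>150)&(P[:,:,0]>.45)&(P[:,:,0]<.68)&(P[:,:,1]>-.25)&(P[:,:,1]<-.05)&(P[:,:,2]>.08)
    p=P[m]; print(n,m.sum())
    if m.sum()>10:
      for lo in np.arange(.08,.17,.015):
        s=p[(p[:,2]>=lo)&(p[:,2]<lo+.015)]
        if len(s)>4: print(round(lo,3),len(s),'x mean',s[:,0].mean().round(4),'y min/med',s[:,1].min().round(4),np.median(s[:,1]).round(4))
E
python3 ori.py
```

```text
side 120
0.11 23 x mean 0.5262 y min/med -0.1412 -0.1366
0.125 24 x mean 0.5265 y min/med -0.1394 -0.1358
0.14 30 x mean 0.5251 y min/med -0.1554 -0.1358
0.155 35 x mean 0.5264 y min/med -0.1552 -0.1342
top 0
```

Call:
play_rows(commands=[0.005,-0.003,0,0,0.005,-0.002,0,0,0,0,0,-1,0,0,0,-1,0,0,0,-1,0,0,0,-1,0,0,0,-1,0,0,0,-1,0,0,0,-1,0,0,0,-1,0,0,0,-1,0,0,0,-1,0,0,0,-1,0,0,0,-0.4,0,0,0,0])

```text
clock: 21.75
tool_pos: [0.5174, -0.1188, 0.1676]
tool_rot: [0.021, 0.998, -0.043, 0.031]
wrist_force: [0.3, 0.4, -0.1]
width: 0.055
```

```bash
python3 go.py .526 -.126 .158; python3 pad.py; python3 ori.py
```

```text
t 21.75 tcp [ 0.5174 -0.1188  0.1676] y-heading 87.4 tool z [ 0.06  -0.086 -0.994] F [ 0.3  0.4 -0.1] w 0.055
delta tool mm [-8.3 -6.  10.7]
top red 241 [0.0704 0.0819 0.0956]
top yel 42 [0.1021 0.1038 0.1057]
side red 49 [0.0669 0.0736 0.0951]
side yel 0 
side 69
0.11 21 x mean 0.5262 y min/med -0.1413 -0.1366
0.125 21 x mean 0.5274 y min/med -0.1384 -0.1362
0.14 9 x mean 0.5321 y min/med -0.1382 -0.1363
0.155 13 x mean 0.5313 y min/med -0.1373 -0.1345
top 0
```

Call:
play_rows(commands=[-0.008,-0.006,0.002,-0.1,0,0,0.005,0,0,0,0.003,0,0,0,0,0])

```text
clock: 22.25
tool_pos: [0.5266, -0.1266, 0.1578]
tool_rot: [0.019, 0.998, -0.043, 0.031]
wrist_force: [-0.6, -0.0, 0.2]
width: 0.0549
```

Call:
play_rows(commands=[0,0,0,0,0,0,0,0,0,0,0,0,0,0,0,0], hand=0)

```text
clock: 22.65
tool_pos: [0.5263, -0.1265, 0.1574]
tool_rot: [0.019, 0.998, -0.043, 0.03]
wrist_force: [-0.1, 0.2, 1.3]
width: 0.0275
```

```bash
python3 go.py .582 -.13 .106; python3 pad.py
```

```text
t 22.65 tcp [ 0.5263 -0.1265  0.1574] y-heading 87.7 tool z [ 0.059 -0.087 -0.994] F [-0.1  0.2  1.3] w 0.0275
delta tool mm [-52.5   3.1  54.8]
top red 242 [0.0703 0.0819 0.0955]
top yel 42 [0.1018 0.1037 0.1057]
side red 28 [0.066  0.0759 0.0927]
side yel 0
```

Call:
play_rows(commands=[0,0,0,0,0,0,0,0,-0.01,0,0.002,0,-0.01,0,0.003,0,-0.009,0.001,0.005,0,-0.008,0.001,0.007,0,-0.007,0.001,0.008,0])

```text
clock: 23.45
tool_pos: [0.5698, -0.1325, 0.1373]
tool_rot: [0.023, 0.998, -0.044, 0.028]
wrist_force: [-3.8, 2.9, 7.3]
width: 0.021
```

```bash
python3 go.py .582 -.13 .106; python3 pad.py
```

```text
t 23.45 tcp [ 0.5698 -0.1325  0.1373] y-heading 87.3 tool z [ 0.055 -0.089 -0.994] F [-3.8  2.9  7.3] w 0.021
delta tool mm [-10.2   5.8  31.5]
top red 241 [0.0703 0.0816 0.0956]
top yel 47 [0.0984 0.1026 0.1055]
side red 23 [0.0665 0.0759 0.0927]
side yel 0
```

Call:
play_rows(commands=[-0.005,0.002,0.008,0,-0.003,0.001,0.009,0,-0.001,0.001,0.009,0,0,0,0.004,0])

```text
clock: 23.95
tool_pos: [0.587, -0.1323, 0.11]
tool_rot: [0.021, 0.998, -0.045, 0.034]
wrist_force: [-1.6, 1.8, 6.2]
width: 0.0212
```

```bash
python3 go.py .582 -.13 .106; python3 pad.py
```

```text
t 23.95 tcp [ 0.587  -0.1323  0.11  ] y-heading 87.4 tool z [ 0.065 -0.091 -0.994] F [-1.6  1.8  6.2] w 0.0212
delta tool mm [5.4 2.4 3.5]
top red 241 [0.0702 0.0818 0.0956]
top yel 47 [0.0982 0.1029 0.1056]
side red 47 [0.0653 0.0754 0.0931]
side yel 0
```

Call:
play_rows(commands=[0.001,0,0.004,0,0,0,0.001,0])

```text
clock: 24.25
tool_pos: [0.5884, -0.1321, 0.106]
tool_rot: [0.02, 0.998, -0.045, 0.035]
wrist_force: [-3.6, 0.9, 4.7]
width: 0.0209
```

Call:
play_rows(commands=[0,0,0,0,0,0,0,0,0,0,0,0,0,0,-0.02,0,0,0,-0.02,0,0,0,-0.015,0], hand=0.5)

```text
clock: 24.85
tool_pos: [0.5819, -0.1274, 0.1589]
tool_rot: [0.021, 0.998, -0.045, 0.032]
wrist_force: [1.2, -0.5, 0.1]
width: 0.0462
```

Call:
play_rows(commands=[0,0,0,0,0,0,0,0,0,0,0,0,0,0,0,0,0,0,0,0], hand=0)

```text
clock: 25.35
tool_pos: [0.5816, -0.1277, 0.158]
tool_rot: [0.021, 0.998, -0.045, 0.032]
wrist_force: [0.7, 0.2, 0.7]
width: 0.0102
```

```bash
python3 go.py .588 -.131 .135; python3 pad.py; python3 ori.py
```

```text
t 25.35 tcp [ 0.5816 -0.1277  0.158 ] y-heading 87.4 tool z [ 0.061 -0.092 -0.994] F [0.7 0.2 0.7] w 0.0102
delta tool mm [-5.  -1.  23.6]
top red 240 [0.0702 0.0817 0.0955]
top yel 47 [0.0982 0.1027 0.1054]
side red 43 [0.0609 0.0753 0.0939]
side yel 0 
side 124
0.095 52 x mean 0.5572 y min/med -0.1453 -0.1408
0.11 60 x mean 0.5723 y min/med -0.1465 -0.138
top 0
```

Call:
play_rows(commands=[-0.002,-0.001,0.01,0,-0.002,0,0.01,0,0,0,0.003,0,0,0,0.003,0,0,0,0.003,0])

```text
clock: 25.95
tool_pos: [0.5908, -0.1319, 0.1286]
tool_rot: [0.021, 0.998, -0.045, 0.034]
wrist_force: [-0.9, 0.2, 15.7]
width: 0.0006
```

```bash
python3 go.py .588 -.131 .130
```

```text
t 25.95 tcp [ 0.5908 -0.1319  0.1286] y-heading 87.4 tool z [ 0.067 -0.092 -0.994] F [-0.9  0.2 15.7] w 0.0006
delta tool mm [ 2.7  0.7 -1.7]
```

Call:
play_rows(commands=[0,0,0.001,0,0,0,-0.03,0,0,0,-0.04,0,0,0,-0.04,0,0.03,0,-0.03,0,0.05,0,-0.03,0,0.05,0,0,0,0.05,0,0,0,0,0,0,0])

```text
clock: 26.85
tool_pos: [0.3955, -0.1107, 0.2819]
tool_rot: [0.021, 0.998, -0.046, 0.027]
wrist_force: [1.0, 0.5, 0.0]
width: 0.0004
```

```bash
python3 go.py .5 0 .3; python3 pad.py; python3 ori.py; python3 car.py; python3 - <<'E'
from h import *
a=np.load('pics/pad_top.npz')['im']; b=np.load('pics/pad_side.npz')['im']
A=cv2.resize(a[150:228,172:342,::-1],None,fx=4.4,fy=4.4,interpolation=cv2.INTER_CUBIC); B=cv2.resize(b[165:265,250:350,::-1],(250,250),interpolation=cv2.INTER_CUBIC); B2=cv2.resize(b[170:225,270:350,::-1],(360,248),interpolation=cv2.INTER_CUBIC)
C=np.zeros((A.shape[0]+250,A.shape[1],3),np.uint8); C[:A.shape[0]]=A; C[A.shape[0]:,:250]=B; C[A.shape[0]:A.shape[0]+248,260:620]=B2; cv2.imwrite('pics/fin.png',C)
E
```

```text
t 26.85 tcp [ 0.3955 -0.1107  0.2819] y-heading 87.4 tool z [ 0.053 -0.093 -0.994] F [1.  0.5 0. ] w 0.0004
delta tool mm [-100.8  113.2  -22.8]
top red 241 [0.0702 0.0818 0.0956]
top yel 46 [0.0985 0.1027 0.1055]
side red 114 [0.0636 0.0735 0.0935]
side yel 0 
side 114
0.08 30 x mean 0.5696 y min/med -0.1447 -0.1408
0.095 84 x mean 0.5671 y min/med -0.1473 -0.1383
top 126
0.095 125 x mean 0.5723 y min/med -0.141 -0.1302
n 289 slope x,y [-0.018  0.005] x range [0.4978 0.5936 0.6383] z at x=.62,.53 0.0456 0.0472
[0.8 0.5 0.2] [ 0.4027 -0.1104  0.2836]
```

View pics/fin.png

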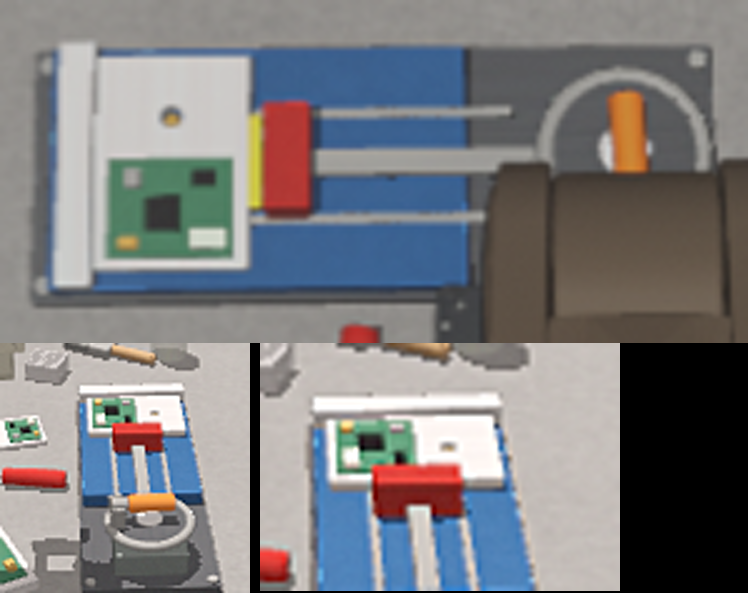

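```bash
python3 -c "
from station import robot
print(robot.hand_in())"
```

```text
the job is handed in; nothing more can be done
None
```

I finished all the steps and handed the job in at about 27 s of the allowed 72 s; the hand-in gives no verdict.

**What I did**
- **Seating:** I pushed the carrier flush to the fence with two fingers, then along +x until it dropped over the pin.
- **Handle up:** I gripped the folded handle and swung it to about upright. It leaned about 0.15 rad at times during cranking, well above the 1 rad limit.
- **Cranking:** I turned the wheel clockwise about 480°.
- **Handle down:** I regripped the handle, folded it over and pressed it flat, then moved the arm clear.

**Last checks**
- **Carrier:** the brass pin shows in the hole, and the carrier lies along the fence. The depth fit gave a slope of 0.018 rad and a top height of 46–47 mm, which is flat within sensor noise. I did not measure the hole-to-pin distance.
- **Pad:** the jaw-to-pad spacing shrank by about 4 mm (25 to 21 mm), and the jaw stayed put after I released the handle.
- **Handle:** its height matches the folded position, and I pressed it to its stop with about 16 N.
- **Bystanders:** nothing in the last pictures looked moved, but I did not measure their positions.

No check failed. The side camera could not see the yellow pad, so the pad figure comes from the top camera alone. The tool tilted about 0.1 rad during cranking, and I saw no effect from it.

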